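# Slide a copper heat spreader over the tray edge and lay it on the assembly stand

## Task

Take the copper plate out of the blue feed tray and leave the grey aluminium plate where it lies. The copper plate sits too close between its fences to be gripped there, so slide it along its lane towards the robot, until well over a quarter but less than half of it sticks out past the tray's front edge. Then grip it by the sides of the part that sticks out, lift it clear, lower it onto the black rubber-topped stand and let go only once it is down, so that it lies flat and centred there with its long side along the stand's long side.

Things in the scene. Friction and masses are not known exactly. Their poses are not given: they have to be found in the camera images.
- copper_plate: loose flat copper-coloured plate, 100 x 60 x 5 mm, about 120 g, dark dots at its corners, lying in either lane of the tray. Origin: centre of its underside; x along the 100 mm side, y along the 60 mm side, z up. Grip it across the 60 mm. It tips off the tray if more than half of it sticks out
- aluminium_plate: the same plate in grey aluminium, in the other lane; it must stay where it is (within 15 mm). Same axes
- feed_tray: fixed blue tray, 170 (x) x 150 (y) mm, lane floor 45 mm up. Origin: foot centre, on the desk. Front edge (robot side) x = -85, rear +85. Two lanes along x, centres y = +36, -36, each 66 wide between fences 6 wide, 5 high; lane ends open. Behind each plate 35 mm or more of floor is free for fingertips to push its rear edge; desk in front is clear
- stand: fixed black stand, rubber top 70 (x) x 44 (y) mm, 40 mm above the desk; narrower stem, foot 90 x 60 x 8 mm. Origin: foot centre, on the desk; x along its long side, z up. A plate overlaps the top by 8 mm on either side, so fingers holding it across its 60 mm pass beside the top
There are look-alikes about, which are no part of the job. Of the things shaped like the copper_plate, the copper one is meant.

How it is judged:
By the outcome, as a careful person would: the job done as asked, in the order asked, and still so for the second after the job is handed in, with the robot touching nothing.
It also fails if it takes over 51 s, if anything falls off the work surface, if the arm or the gripper's body presses on something with over 40 N, if the wrist force passes 120 N, or if a joint passes its speed limit or range.

## Robot

A 6-joint arm with a two-finger parallel gripper is mounted at the origin on a cart in front of the work surface, level with it; the furniture and walls round the work are solid. World frame = base frame: x ahead of the robot, y to its left, z up, the work surface at z = 0. Lengths are in mm, angles in rad, forces in N, time in s.
With the tool pointing down it reaches from about 350 to 875 mm from the base axis. Payload 4.2 kg.
Tool frame: the origin (TCP) lies midway between the tips of the shut fingers; the grasp point (between the pads) lies 19 mm behind it (arm.tcp_to_grasp is the distance from the TCP to the grasp point, in mm); z points along the fingers, y is the line along which they close (so a half turn about z gives the same grasp; the last joint's range is limited). The gripper opens to 85 mm and grips with 20 to 120 N. Pads are 22 mm wide; open, the fingers measure 114 mm over their backs; the gripper's body (76 mm by 85 mm) begins 54 mm behind the grasp point. The pads swing forward as they close: fully open they stand 13 mm farther back than shut.
Start: joints at [1.604, 0.385, 0.008, 0, -1.194, -0.259], TCP at [139.897, 609.121, 231.312] pointing down, gripper open.
Joint ranges: [-3.14, 3.14], [-1.21, 2.06], [-1.07, 1.41], [-3.16, 2.05], [-2.99, -0.16], [-3.1, 3.1]. Speed limits (rad/s): [2.79, 2.79, 3.14, 3.14, 3.14, 3.14].

## Interface

Orientations are given as a unit quaternion [x, y, z, w].
In Python, from bench import arm gives the robot as it stands.
- The arm moves only by the tool arm_command, never from a script. Its argument "rows" is a list of rows, each a list of 2 entries, a list of its own where there are three numbers: the shift along the tool's x, y, z as a fraction of full scale, then the turn, a rotation vector about the tool's x, y, z as a fraction of full scale. In form: [[[x, y, z], [wx, wy, wz]], ...]. A call has 1 to 5 rows; each row is the pose to reach, as a shift and turn from the pose commanded when the call began, along the tool's axes at that moment, turning the shorter way round; what a row does not reach only later rows make up. Full scale, the value 1, is 0.25 m for a shift and 180 degrees for a turn. A row lasts 1/10 s, in which the tool goes at most 50 mm and 8.59 degrees, less where a joint would pass 70% of its speed; a pose out of reach is approached as far as the arm can. A call with a number of a shift or a turn outside -1 to 1 is refused whole. A call with a gripper value outside its range is refused whole. "grip" is the opening, from 0 (shut) to 1 (fully open), set as the call begins (left out, the last holds). The fingers move at their own pace and stop on an object; the grip force is fixed at half the most. Time passes only in rows, so rows that repeat a pose let the fingers close. It gives the time, the measured TCP pose, the force, the opening and the grip force at its end, in the units of the state.
- arm.read_state(): the state, without advancing time (a new reading comes with each control period).
- arm.get_image(name): name is "side" or "top"; returns (picture, depth): 384x512x3 uint8, blue, green, red; 384x512 float32, mm along the optical axis (not along the pixel's ray), 0 where there is no reading.
- arm.camera_info(name): a dict with "fx", "fy", "cx", "cy" (pixels), "extrinsics" (4x4, takes a point from camera to world coordinates). Camera axes: x right, y down, z forward; pixel columns grow to the right and rows downward; lengths in mm; the calibration is good to about 2 mm. A picture is of the moment at which its call begins. camera_info takes no time and is no camera call.
- arm.job_done(): hands the job in; it is judged then, once.
Trained networks look in the newest picture that a camera, given by its name, has taken for a name from the list of things; names that differ only in an ending like _2 or _b are one class to them, and where a whole thing is asked for, a point or a joint stands for the part that bears it (a point fixed in the world has none). Each returns a list of dicts, best first, with "score" (0 to 1); they miss things now and then, are a little off and sometimes report something else, mostly with a low value. They report only what shows in the picture. A call takes as long as a camera call. They do not tell look-alikes from the thing itself.
- arm.spot_in(camera, query): "position" ([column, row] in pixels, amid what is visible of it).
The state is a dict: "clock": time; "joints": joint angles; "joint_vel": joint speeds; "joint_efforts": joint torques, N m; "position": TCP position; "ee_rot": TCP orientation; "contact_force": force on the tool from outside, world axes, zero at the start; "wrist_torque": the same for the moment, N m; "gripper_width": finger opening in mm; "grasp_force": force on a finger pad.
Only numpy, scipy, OpenCV 4.12 (cv2) and the standard library are available. Lean on these libraries where they do the work, as an engineer would, in place of code of your own. Each camera call takes 0.05 s, during which the arm holds its last target. There are 200 camera calls.

## Working session

There is one attempt and no reset: what is moved stays moved. The work goes in short steps, Python scripts to look and compute and a tool call to move; the robot and the scene stay as the last step left them, time stands still between calls to the robot, and variables do not carry over. Pictures are saved under pics/ and viewed, at most 10 in all, crops included, and the job is handed in when it is done.

Besides the shell and the picture viewer there is one more tool, called after "Call:" by a JSON object that holds its "method" and its "body", one argument or row to a line. arm_command: Moves the arm, as the interface text tells. Shift numbers are shares of 0.25 m and turn numbers shares of 180 degrees, none past 1 either way. Its arguments: {"type":"object","properties":{"rows":{"type":"array","items":{"type":"array"}},"grip":{"type":"number"}},"required":["rows"]}

```bash
mkdir -p pics; ls; cat > h.py <<'E'
import numpy as np, cv2
from scipy.spatial.transform import Rotation as R
from bench import arm
def world(cam,px,depth,z=None):
    i=arm.camera_info(cam);E=np.array(i["extrinsics"]);u,v=px
    r=np.array([(u-i["cx"])/i["fx"],(v-i["cy"])/i["fy"],1.])
    if z is not None:
        d=E[:3,:3]@r; return E[:3,3]+d*(z-E[2,3])/d[2]
    return E[:3,:3]@(r*depth)+E[:3,3]
def cloud(cam,dep):
    i=arm.camera_info(cam);E=np.array(i["extrinsics"]);v,u=np.mgrid[:384,:512]
    P=np.stack([(u-i["cx"])/i["fx"]*dep,(v-i["cy"])/i["fy"]*dep,dep],-1)
    return P@E[:3,:3].T+E[:3,3]
E
python3 - <<'E'
from h import *
for c in("top","side"):
    im,d=arm.get_image(c); cv2.imwrite(f"pics/{c}0.png",im); np.save(f"{c}0.npy",d)
    print(c,np.round(arm.camera_info(c)["extrinsics"],2).tolist())
    for q in("copper_plate","feed_tray","stand"):
        for r in arm.spot_in(c,q):
            u,v=np.round(r["position"]).astype(int)
            print(q,round(r["score"],2),u,v,np.round(world(c,(u,v),d[v,u]),0))
print(arm.read_state())
E
```

```text
pics
top [[-0.03, -0.98, 0.18, 304.22], [-1.0, 0.03, 0.0, -157.58], [-0.01, -0.18, -0.98, 1242.25], [0.0, 0.0, 0.0, 1.0]]
copper_plate 0.76 363 241 [ 386. -412.    8.]
copper_plate 0.67 194 170 [573.  11.  52.]
feed_tray 0.64 210 149 [628. -30.  47.]
stand 0.67 304 202 [ 486. -264.   41.]
side [[-0.89, -0.3, 0.35, 149.15], [-0.46, 0.54, -0.7, 517.33], [0.02, -0.79, -0.61, 643.15], [0.0, 0.0, 0.0, 1.0]]
copper_plate 0.79 327 172 [ 397. -413.    2.]
copper_plate 0.6 197 225 [572.  11.  48.]
feed_tray 0.6 190 234 [567.  46.  50.]
stand 0.68 282 183 [ 475. -251.   36.]
{'clock': 0.4, 'joints': array([ 1.60360291e+00,  3.84820463e-01,  7.71942472e-03, -7.76272564e-05,
       -1.19400093e+00, -2.58603120e-01]), 'joint_vel': array([ 0.00035647, -0.0026731 ,  0.00178695,  0.00115842,  0.00013453,
       -0.00052538]), 'joint_efforts': array([ 2.61211255e-05, -3.91590142e+01,  1.88327855e+01,  4.18457419e+00,
       -1.43122154e-03, -2.14852776e-06]), 'position': array([139.8767687 , 609.04222343, 231.15695344]), 'ee_rot': array([ 9.93632135e-01, -1.12672783e-01, -1.35179410e-05,  1.56442822e-04]), 'contact_force': array([0.51986207, 0.72689788, 0.61153226]), 'wrist_torque': array([-0.03345992,  0.01486483, -0.01388561]), 'grasp_force': 0.0, 'gripper_width': 85.40623749799747}
```

View pics/top0.png

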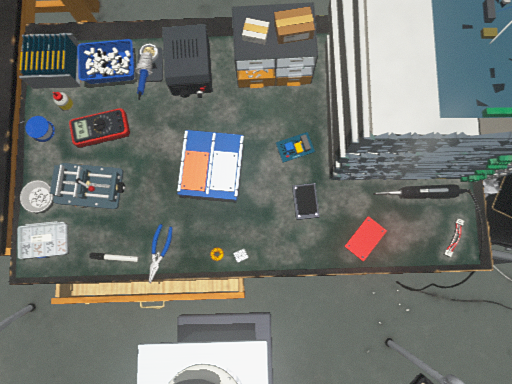

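View pics/side0.png

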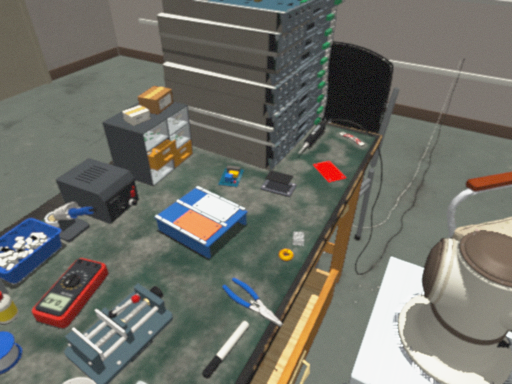

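The top view shows the tray around (211,165), the copper (orange) plate in its left lane at (194,170) and the grey one at right (226,170). The stand is at (305,201). The red plate at (365,240) is a decoy. Next I measure the poses by colour and depth.

```bash
cat >> h.py <<'E'
def rect(m,cam,z):
    """min-area rect of a mask, vertices projected onto plane z"""
    ys,xs=np.nonzero(m); P=np.array([world(cam,(x,y),0,z)[:2] for x,y in zip(xs,ys)],np.float32)
    (c,s,a)=cv2.minAreaRect(P); 
    if s[0]<s[1]: s=s[::-1]; a+=90
    return np.round(c,1),np.round(s,1),round((a+90)%180-90,1)
def biggest(m):
    n,l,st,_=cv2.connectedComponentsWithStats(m.astype(np.uint8)); return l==1+np.argmax(st[1:,4])
def copper(im):
    h=cv2.cvtColor(im,cv2.COLOR_BGR2HSV); m=(h[...,0]>5)&(h[...,0]<18)&(h[...,1]>110)&(h[...,2]>120)
    return m
E
python3 - <<'E'
from h import *
for c in("top","side"):
    im=cv2.imread(f"pics/{c}0.png"); d=np.load(f"{c}0.npy"); P=cloud(c,d)
    box=lambda x0,x1,y0,y1:(P[...,0]>x0)&(P[...,0]<x1)&(P[...,1]>y0)&(P[...,1]<y1)
    m=biggest(copper(im)&box(480,720,-130,110)); print(c,"copper",m.sum(),rect(m,c,50),np.median(P[m],0).round(0))
    hs=cv2.cvtColor(im,cv2.COLOR_BGR2HSV)
    t=biggest(box(450,740,-150,130)&(P[...,2]>30)&(P[...,2]<75)); print("tray",rect(t,c,50),np.median(P[t],0).round(0))
    g=biggest(t&(hs[...,1]<60)); print("grey",rect(g,c,50))
    s=biggest(box(400,570,-340,-200)&(P[...,2]>25)); print("stand",s.sum(),rect(s,c,40),np.median(P[s],0).round(0))
im=cv2.imread("pics/top0.png"); cv2.imwrite("pics/crop0.png",cv2.resize(im[115:225,165:325],None,fx=5,fy=5,interpolation=cv2.INTER_CUBIC))
E
```

```text
top copper 878 (array([573.5,   9.5]), array([98.7, 59. ]), -6.8) [573.   9.  51.]Traceback (most recent call last):
  File "<stdin>", line 7, in <module>
  File "h.py", line 16, in rect
    ys,xs=np.nonzero(m); P=np.array([world(cam,(x,y),0,z)[:2] for x,y in zip(xs,ys)],np.float32)
                                     ~~~~~^^^^^^^^^^^^^^^
  File "h.py", line 5, in world
    i=arm.camera_info(cam);E=np.array(i["extrinsics"]);u,v=px
ValueError: time passes only in moves, steps and waits
```

```bash
sed -i 's/i=arm.camera_info(cam);/i=info(cam);/; s/^from bench import arm/from bench import arm\nfrom functools import lru_cache\ninfo=lru_cache(arm.camera_info)/' h.py
python3 - <<'E'
from h import *
for c in("top","side"):
    im=cv2.imread(f"pics/{c}0.png"); d=np.load(f"{c}0.npy"); P=cloud(c,d)
    box=lambda x0,x1,y0,y1:(P[...,0]>x0)&(P[...,0]<x1)&(P[...,1]>y0)&(P[...,1]<y1)
    m=biggest(copper(im)&box(480,720,-130,110)); print(c,"copper",m.sum(),rect(m,c,50),np.median(P[m],0).round(0))
    hs=cv2.cvtColor(im,cv2.COLOR_BGR2HSV)
    t=biggest(box(450,740,-150,130)&(P[...,2]>30)&(P[...,2]<75)); print("tray",rect(t,c,50),np.median(P[t],0).round(0))
    g=biggest(t&(hs[...,1]<60)); print("grey",rect(g,c,50))
    s=biggest(box(400,570,-340,-200)&(P[...,2]>25)); print("stand",s.sum(),rect(s,c,40),np.median(P[s],0).round(0))
im=cv2.imread("pics/top0.png"); cv2.imwrite("pics/crop0.png",cv2.resize(im[115:225,165:325],None,fx=5,fy=5,interpolation=cv2.INTER_CUBIC))
print(arm.read_state()["clock"])
E
```

```text
top copper 878 (array([573.5,   9.5]), array([98.7, 59. ]), -6.8) [573.   9.  51.]
tray (array([588.4, -29.4]), array([169.6, 150.5]), -7.0) [587. -30.  49.]
grey (array([587. , -65.7]), array([157.6,  78.2]), -7.0)
stand 890 (array([ 627.3, -380.6]), array([186.4,  56.6]), -42.7) [ 549. -332.  374.]
side copper 721 (array([572.,  10.]), array([98.5, 59.1]), -7.0) [571.  10.  49.]
tray (array([581.3, -23.4]), array([177.2, 159.5]), -7.2) [580. -20.  48.]
grey (array([585.6, -63.7]), array([157.8,  81.9]), -6.6)
stand 1365 (array([ 1033.7, -1370.3]), array([1715.8,  120.8]), -64.9) [ 553. -327.  358.]
0.4
```

View pics/crop0.png

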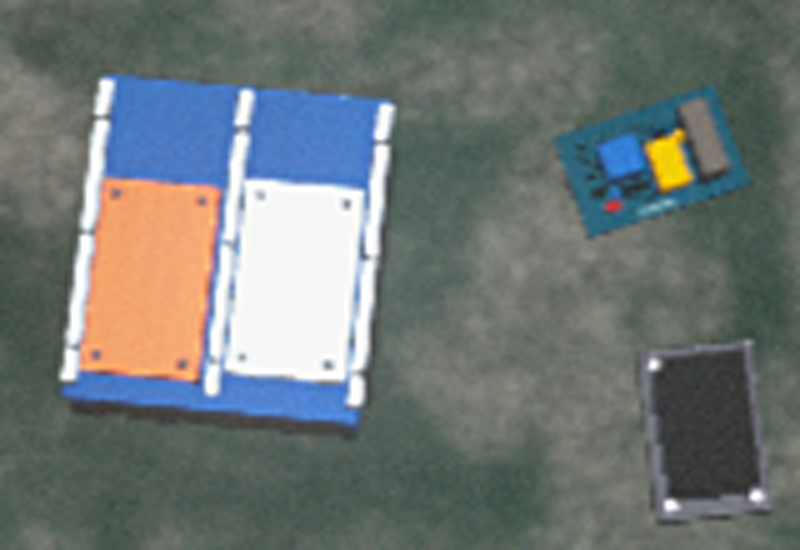

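The crop confirms the layout: the copper plate is in the left lane, with about 10 mm of floor showing in front of it and more behind. The tray's fit matches 170 x 150. Now I measure the stand and write a move helper.

```bash
cat >> h.py <<'E'
T=np.array([588.4,-29.4]); A=np.radians(-7.0); U=np.array([np.cos(A),np.sin(A)]); V=np.array([-U[1],U[0]])
def tray(x,y): return T+x*U+y*V
def intray(p): q=np.array(p)[:2]-T; return np.round([q@U,q@V],1)
def go(x,y,z,yaw):
    s=arm.read_state(); r=R.from_quat(s["ee_rot"]); c=np.cos(yaw);n=np.sin(yaw)
    t=R.from_matrix(np.array([[c,n,0],[n,-c,0],[0,0,-1]]))
    print("shift",np.round(r.inv().apply(np.array([x,y,z])-s["position"])/250,4),"turn",np.round((r.inv()*t).as_rotvec()/np.pi,4))
E
python3 - <<'E'
from h import *
for c in("top","side"):
    im=cv2.imread(f"pics/{c}0.png"); d=np.load(f"{c}0.npy"); P=cloud(c,d)
    b=(P[...,0]>400)&(P[...,0]<570)&(P[...,1]>-330)&(P[...,1]<-200)
    s=biggest(b&(P[...,2]>28)&(P[...,2]<60)); print(c,"stand",s.sum(),rect(s,c,40),np.median(P[s],0).round(0))
    f=biggest(b&(P[...,2]>5)&(P[...,2]<60)); print("foot+",f.sum(),rect(f,c,8))
    k=biggest(b&(im.max(-1)<60)); print("black",k.sum(),rect(k,c,40))
x,y=tray(58,37); print(x,y); go(x,y,120,A)
E
```

```text
top stand 481 (array([ 493.9, -269.9]), array([70.1, 43.9]), 4.4) [ 493. -270.   40.]
foot+ 787 (array([ 494.5, -270.2]), array([97.9, 67.9]), 1.6)
black 226 (array([ 491.5, -268.9]), array([67.5, 43.3]), 5.3)
side stand 253 (array([ 491.6, -266. ]), array([70.4, 50. ]), 4.6) [ 492. -268.   39.]
foot+ 566 (array([ 496.6, -286.4]), array([99.4, 95.1]), -83.9)
black 165 (array([ 492.3, -262.7]), array([66.1, 45.4]), 7.1)
650.4768425011871 0.25578569323035794
shift [2.5358 1.9159 0.4453] turn [ 0.0001  0.     -0.033 ]
```

Call:
{"method": "arm_command", "body": {
  "rows": [
    [[0.7,0.54,0],[0,0,-0.033]],
    [[0.7,0.54,0],[0,0,-0.033]],
    [[0.7,0.54,0],[0,0,-0.033]],
    [[0.7,0.54,0],[0,0,-0.033]],
    [[0.7,0.54,0],[0,0,-0.033]]
  ],
  "grip": 0
}}

```text
clock: 0.9
position: [281.8, 435.2, 231.7]
ee_rot: [0.998, -0.062, -0.0, 0.0]
contact_force: [1.2, 0.0, 0.5]
gripper_width: 11.9
grasp_force: 0.0
```

```bash
python3 -c "
from h import *
x,y=tray(58,37); go(x,y,120,A)"
```

```text
shift [1.6799 1.5426 0.4471] turn [ 0.0001  0.     -0.0008]
```

Call:
{"method": "arm_command", "body": {
  "rows": [
    [[0.72,0.66,0],[0,0,0]],
    [[0.72,0.66,0],[0,0,0]],
    [[0.72,0.66,0],[0,0,0]],
    [[0.72,0.66,0],[0,0,0]],
    [[0.72,0.66,0],[0,0,0]]
  ]
}}

```text
clock: 1.4
position: [439.9, 250.8, 231.7]
ee_rot: [0.998, -0.061, 0.0, -0.0]
contact_force: [1.1, 0.8, 0.0]
gripper_width: -0.1
grasp_force: 0.0
```

Call:
{"method": "arm_command", "body": {
  "rows": [
    [[0.72,0.66,0],[0,0,0]],
    [[0.72,0.66,0],[0,0,0]],
    [[0.72,0.66,0],[0,0,0]],
    [[0.72,0.66,0],[0,0,0]],
    [[0.72,0.66,0],[0,0,0]]
  ]
}}

```text
clock: 1.9
position: [598.6, 64.9, 231.4]
ee_rot: [0.998, -0.061, 0.0, -0.0]
contact_force: [0.9, 0.3, -0.1]
gripper_width: -0.2
grasp_force: 0.0
```

```bash
python3 -c "
from h import *
x,y=tray(58,37); go(x,y,60,A)"
```

```text
shift [0.2373 0.2312 0.6857] turn [-0.     -0.0001 -0.0002]
```

Call:
{"method": "arm_command", "body": {
  "rows": [
    [[0.14,0.14,0],[0,0,0]],
    [[0.237,0.231,0.1],[0,0,0]],
    [[0.237,0.231,0.3],[0,0,0]],
    [[0.237,0.231,0.5],[0,0,0]],
    [[0.237,0.231,0.6],[0,0,0]]
  ]
}}

```text
clock: 2.4
position: [646.3, 1.4, 76.2]
ee_rot: [0.998, -0.062, -0.004, 0.001]
contact_force: [-0.8, 0.1, -1.0]
gripper_width: -0.0
grasp_force: 0.0
```

```bash
python3 - <<'E'
from h import *
x,y=tray(58,37); go(x,y,47,A)
im,d=arm.get_image("side"); P=cloud("side",d); m=biggest(copper(im)&(abs(P[...,0]-573)<130)&(abs(P[...,1])<120)); print(m.sum(),rect(m,"side",50))
cv2.imwrite("pics/s1.png",cv2.resize(im[150:280,100:290],None,fx=4,fy=4))
print(intray(arm.read_state()["position"]))
E
```

```text
shift [0.0181 0.0024 0.1167] turn [ 0.0005  0.0024 -0.0006]
712 (array([572. ,  10.5]), array([98.8, 59.6]), -6.5)
[51.9 37.5]
```

View pics/s1.png

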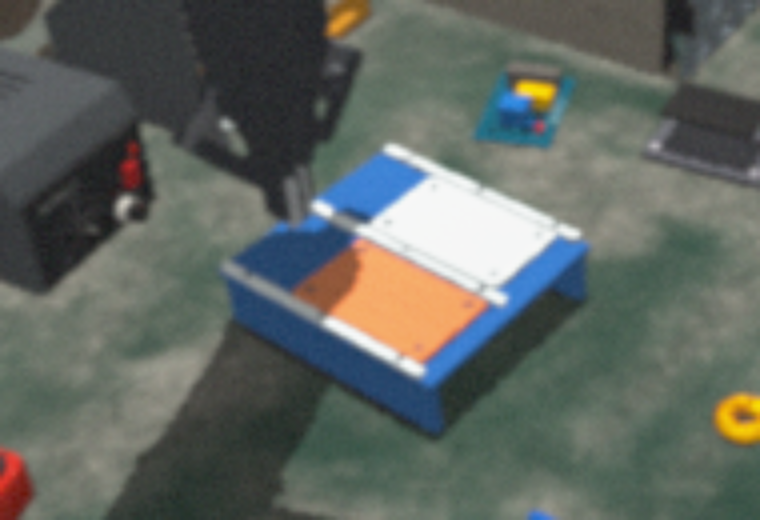

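The shut fingers hang over the free floor behind the copper plate, at about (295,210) in the crop. I let the arm settle, then go down.

Call:
{"method": "arm_command", "body": {
  "rows": [
    [[0,0,0.08],[0,0,0]],
    [[0,0,0.08],[0,0,0]],
    [[0,0,0.08],[0,0,0]]
  ]
}}

```text
clock: 2.75
position: [649.8, 2.6, 62.4]
ee_rot: [0.998, -0.061, 0.001, 0.0]
contact_force: [-0.2, -0.5, 0.2]
gripper_width: -0.0
grasp_force: 0.0
```

```bash
python3 -c "
from h import *
x,y=tray(58,37); go(x,y,47.2,A); s=arm.read_state(); print(s['position'],intray(s['position']),s['contact_force'])"
```

```text
shift [0.0037 0.0088 0.0609] turn [ 0.     -0.0004  0.0002]
[649.80046138   2.55013102  62.41805745] [57.  39.2] [-0.20494909 -0.45508941  0.23596025]
```

Call:
{"method": "arm_command", "body": {
  "rows": [
    [[0,0.009,0.03],[0,0,0]],
    [[0,0.009,0.05],[0,0,0]],
    [[0,0.009,0.056],[0,0,0]],
    [[0,0.009,0.06],[0,0,0]],
    [[0,0.009,0.06],[0,0,0]]
  ]
}}

```text
clock: 3.25
position: [648.9, 0.2, 46.4]
ee_rot: [0.998, -0.061, 0.0, 0.0]
contact_force: [0.7, 0.2, -0.8]
gripper_width: -0.2
grasp_force: 0.0
```

Call:
{"method": "arm_command", "body": {
  "rows": [
    [[-0.04,0,0],[0,0,0]],
    [[-0.08,0,0],[0,0,0]],
    [[-0.12,0,0],[0,0,0]],
    [[-0.16,0,0],[0,0,0]],
    [[-0.18,0,0],[0,0,0]]
  ]
}}

```text
clock: 3.75
position: [602.9, 5.8, 46.6]
ee_rot: [0.998, -0.061, -0.0, 0.0]
contact_force: [0.7, 0.2, -0.7]
gripper_width: -0.2
grasp_force: 0.2
```

```bash
cat >> h.py <<'E'
def look(n,cam="side"):
    im,d=arm.get_image(cam); P=cloud(cam,d); m=biggest(copper(im)&(abs(P[...,0]-553)<150)&(abs(P[...,1])<120)&(P[...,2]>30))
    q=rect(m,cam,50); ys,xs=np.nonzero(m); t=np.array([intray(world(cam,(x,y),0,50)) for x,y in zip(xs,ys)])
    print(cam,m.sum(),q,"centre in tray",intray(q[0]),"x range",np.percentile(t[:,0],[.5,99.5]).round(1))
    cv2.imwrite(f"pics/{n}.png",cv2.resize(im[150:280,100:290] if cam=="side" else im[110:240,140:330],None,fx=4,fy=4))
    s=arm.read_state(); print("tcp",s["position"].round(1),intray(s["position"]),s["contact_force"].round(1),s["clock"])
E
python3 -c "
from h import *
look('s2'); look('t2','top')"
```

```text
side 777 (array([539.4,  15.4]), array([100.9,  61.8]), -6.5) centre in tray [-54.1  38.5] x range [-104.    -4.4]
tcp [602.4   5.8  46.5] [ 9.6 36.7] [-0.2 -0.3  0.3] 3.8
top 864 (array([540.3,  13.4]), array([99.2, 60.2]), -7.0) centre in tray [-53.   36.6] x range [-102.1   -3.8]
tcp [603.3   5.8  46.6] [10.5 36.8] [-0.   0.1 -0.4] 3.85
```

Call:
{"method": "arm_command", "body": {
  "rows": [
    [[-0.025,0,0],[0,0,0]],
    [[-0.05,0,0],[0,0,0]],
    [[-0.07,0,0],[0,0,0]],
    [[-0.08,0,0],[0,0,0]],
    [[-0.08,0,0],[0,0,0]]
  ]
}}

```text
clock: 4.35
position: [583.8, 8.1, 46.3]
ee_rot: [0.998, -0.061, -0.0, 0.0]
contact_force: [-0.4, -0.5, 0.7]
gripper_width: -0.1
grasp_force: 0.0
```

```bash
python3 -c "
from h import *
look('s3'); look('t3','top')"
```

```text
side 821 (array([520.8,  17.7]), array([101.4,  62.1]), -6.5) centre in tray [-72.8  38.5] x range [-123.2  -23.3]
tcp [583.8   8.1  46.2] [-9.2 36.7] [-0.2 -0.8 -0.4] 4.4
top 871 (array([521.9,  15.7]), array([99.3, 60.2]), -6.9) centre in tray [-71.5  36.7] x range [-120.7  -22.4]
tcp [583.8   8.   46.1] [-9.1 36.6] [-0.4  0.3 -0.6] 4.45
```

View pics/s3.png

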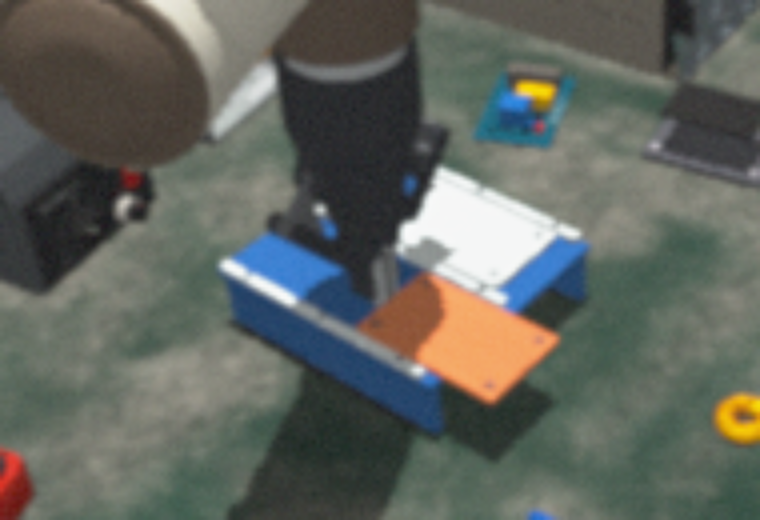

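The plate sticks out about 37 mm with the shut fingers behind its rear edge, at (385,280) in the crop, and the grey plate is undisturbed. I back off, rise, and cross to the gripping spot.

Call:
{"method": "arm_command", "body": {
  "rows": [
    [[0.025,0,0],[0,0,0]],
    [[0.025,0,-0.1],[0,0,0]],
    [[0,0,-0.26],[0,0,0]],
    [[-0.15,0,-0.26],[0,0,0]],
    [[-0.34,0,-0.26],[0,0,0]]
  ]
}}

```text
clock: 4.95
position: [501.5, 18.9, 112.2]
ee_rot: [0.998, -0.062, 0.002, -0.001]
contact_force: [-0.5, -0.2, 0.0]
gripper_width: 0.4
grasp_force: 0.0
```

Call:
{"method": "arm_command", "body": {
  "rows": [
    [[-0.04,0,0],[0,0,0]],
    [[-0.04,0,0],[0,0,0]],
    [[-0.04,0,0],[0,0,0]],
    [[-0.04,0,0],[0,0,0]]
  ],
  "grip": 1
}}

```text
clock: 5.35
position: [491.7, 19.9, 111.4]
ee_rot: [0.998, -0.061, 0.001, -0.0]
contact_force: [0.2, 0.0, 0.8]
gripper_width: 58.0
grasp_force: 0.0
```

```bash
python3 -c "
from h import *
x,y=tray(-105,36.8); go(x,y,23,A); s=arm.read_state(); print(intray(s['position']),s['gripper_width'])
im,d=arm.get_image('top'); cv2.imwrite('pics/t4.png',cv2.resize(im[110:240,140:330],None,fx=4,fy=4))"
```

```text
shift [-0.0126  0.0014  0.3535] turn [-0.0001 -0.0003 -0.0001]
[-101.9   37.1] 58.00769046086797
```

Call:
{"method": "arm_command", "body": {
  "rows": [
    [[-0.012,0,0],[0,0,0]],
    [[-0.012,0,0],[0,0,0]],
    [[-0.012,0,0.1],[0,0,0]],
    [[-0.012,0,0.18],[0,0,0]],
    [[-0.012,0,0.18],[0,0,0]]
  ]
}}

```text
clock: 5.9
position: [485.2, 19.4, 64.0]
ee_rot: [0.998, -0.061, -0.003, 0.001]
contact_force: [-0.4, -0.4, 0.1]
gripper_width: 85.7
grasp_force: 0.0
```

Call:
{"method": "arm_command", "body": {
  "rows": [
    [[0,0,0.06],[0,0,0]],
    [[0,0,0.12],[0,0,0]],
    [[0,0,0.17],[0,0,0]],
    [[0,0,0.175],[0,0,0]],
    [[0,0,0.175],[0,0,0]]
  ]
}}

```text
clock: 6.4
position: [487.6, 20.2, 23.1]
ee_rot: [0.998, -0.061, 0.0, -0.0]
contact_force: [0.3, 0.4, 0.4]
gripper_width: 85.3
grasp_force: 0.0
```

```bash
python3 -c "
from h import *
look('s5')"
```

```text
side 240 (array([489. ,  20.8]), array([63.1, 36.5]), 88.4) centre in tray [-104.8   37.7] x range [-122.   -84.2]
tcp [487.9  20.3  23.4] [-105.8   37. ] [0.7 0.9 0.2] 6.45
```

View pics/s5.png

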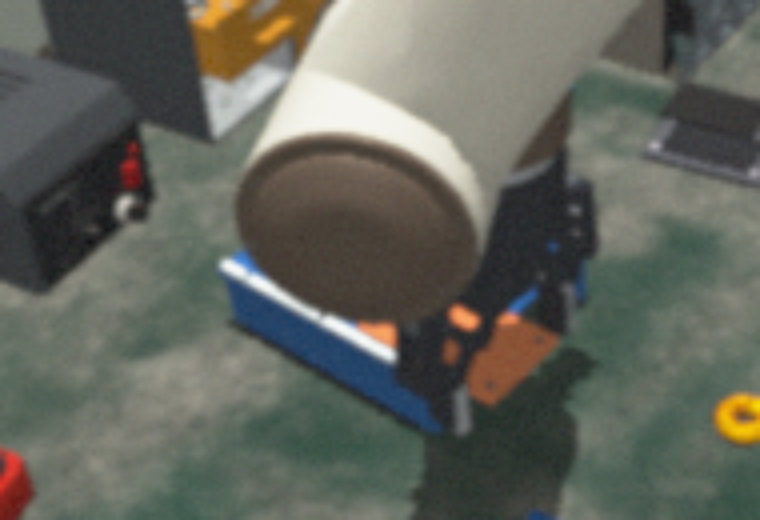

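The fingers straddle the protruding part on both sides, at (455,400) and (560,300). I close them.

Call:
{"method": "arm_command", "body": {
  "rows": [
    [[0,0,0],[0,0,0]],
    [[0,0,0],[0,0,0]],
    [[0,0,0],[0,0,0]],
    [[0,0,0],[0,0,0]],
    [[0,0,0],[0,0,0]]
  ],
  "grip": 0
}}

```text
clock: 6.95
position: [487.6, 20.2, 23.5]
ee_rot: [0.998, -0.061, 0.001, -0.0]
contact_force: [-1.9, 0.3, 6.4]
gripper_width: 58.4
grasp_force: 62.9
```

Call:
{"method": "arm_command", "body": {
  "rows": [
    [[0,0,-0.03],[0,0,0]],
    [[0,0,-0.08],[0,0,0]],
    [[0,0,-0.16],[0,0,0]],
    [[0,0,-0.26],[0,0,0]],
    [[0,0,-0.32],[0,0,0]]
  ]
}}

```text
clock: 7.45
position: [487.5, 20.2, 104.4]
ee_rot: [0.998, -0.061, 0.001, -0.0]
contact_force: [0.9, -0.7, -0.7]
gripper_width: 58.3
grasp_force: 64.3
```

```bash
python3 - <<'E'
from h import *
s=arm.read_state(); print(s['position'],s['grasp_force'],s['gripper_width'],s['contact_force'])
im,d=arm.get_image('side'); cv2.imwrite('pics/s6.png',cv2.resize(im[130:280,100:290],None,fx=4,fy=4))
im,d=arm.get_image('top'); P=cloud('top',d); m=copper(im)&(abs(P[...,0]-553)<150)&(abs(P[...,1])<120)&(P[...,2]>60)&(P[...,2]<150)
Q=P[m]; print(len(Q)); c=Q.mean(0); q=Q-c; f=np.linalg.lstsq(np.c_[q[:,:2]@np.c_[U,V],np.ones(len(q))],q[:,2],rcond=None)[0]; print(c,"slopes along U,V",f)
print([Q[:,2].min(),Q[:,2].max()], rect(m,'top',Q[:,2].mean()))
E
```

```text
[487.48745035  20.20035742 104.38759725] 64.27878141403198 58.31790431800016 [ 0.90325525 -0.74892324 -0.65822404]
287
[545.2095246   -1.76751476 133.58113218] slopes along U,V [ 9.50829607e-03 -2.56192312e-04  4.45633873e-15]
[np.float64(127.0687872188903), np.float64(139.90604761808095)] (array([522.2,   2.8]), array([100.6,  40.1]), -0.3)
```

View pics/s6.png

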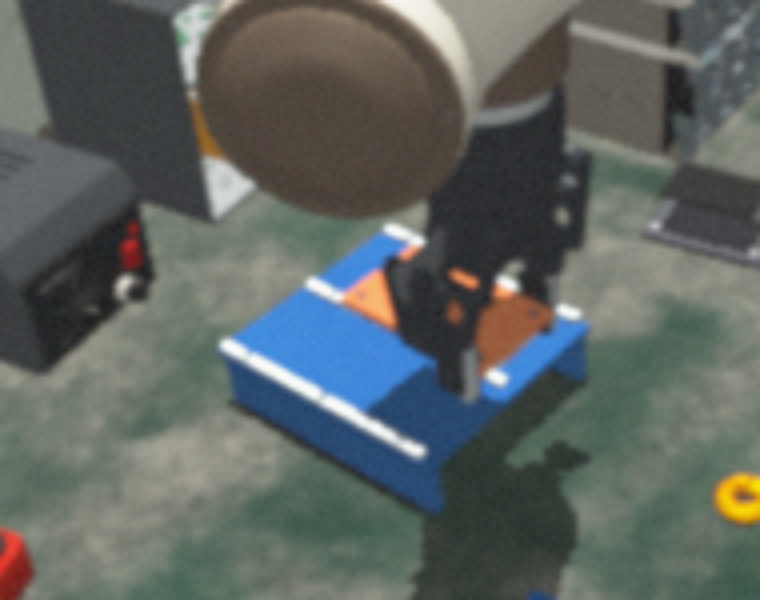

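The plate is held level and clear of the tray, seen between the fingers at (450,310), and the grey one is still in its lane. I check clearance at the stand and get the transfer move.

```bash
python3 - <<'E'
from h import *
for c in("top","side"):
    P=cloud(c,np.load(f"{c}0.npy")); b=(P[...,0]>350)&(P[...,0]<600)&(P[...,1]>-420)&(P[...,1]<-190)&(P[...,2]>60)
    Q=P[b]; print(c,len(Q),Q.min(0).round(),Q.max(0).round())
    b2=Q[Q[:,1]>-350]; print(len(b2), b2[:, :].min(0).round() if len(b2) else '', b2.max(0).round() if len(b2) else '')
B=np.radians(4.6); p=np.array([493.5,-269.7])-34.2*np.array([np.cos(B),np.sin(B)]); print(p); go(p[0],p[1],104,B)
E
```

```text
top 4203 [ 526. -420.   60.] [ 600. -321.  452.]
1745 [ 527. -350.   60.] [ 600. -321.  452.]
side 4820 [ 526. -420.   60.] [ 600. -319.  448.]
3338 [ 526. -350.   60.] [ 600. -319.  448.]
[ 459.41016236 -272.44280321]
shift [2.7400e-02 1.1772e+00 7.0000e-04] turn [-0.0006 -0.0015 -0.0644]
```

Call:
{"method": "arm_command", "body": {
  "rows": [
    [[0,0.1,0],[0,0,0]],
    [[0,0.25,0],[0,0,-0.02]],
    [[0.01,0.4,0],[0,0,-0.04]],
    [[0.01,0.55,0],[0,0,-0.06]],
    [[0.02,0.7,0],[0,0,-0.064]]
  ]
}}

```text
clock: 8.05
position: [469.3, -155.5, 101.4]
ee_rot: [0.999, 0.04, -0.001, -0.0]
contact_force: [0.5, -0.3, -0.5]
gripper_width: 58.4
grasp_force: 64.4
```

```bash
python3 - <<'E'
from h import *
B=np.radians(4.6); go(459.4,-272.4,80,B)
E
```

```text
shift [-0.0767  0.4632  0.0856] turn [-0.0002  0.0008  0.    ]
```

Call:
{"method": "arm_command", "body": {
  "rows": [
    [[-0.03,0.15,0],[0,0,0]],
    [[-0.06,0.3,0],[0,0,0]],
    [[-0.076,0.42,0],[0,0,0]],
    [[-0.076,0.463,0.04],[0,0,0]],
    [[-0.076,0.463,0.08],[0,0,0]]
  ]
}}

```text
clock: 8.55
position: [460.2, -271.9, 80.9]
ee_rot: [0.999, 0.038, -0.001, -0.0]
contact_force: [-0.1, 1.3, -0.8]
gripper_width: 58.5
grasp_force: 64.4
```

Call:
{"method": "arm_command", "body": {
  "rows": [
    [[0,0,0],[0,0,0]],
    [[0,0,0],[0,0,0]]
  ]
}}

```text
clock: 8.75
position: [460.5, -269.9, 81.7]
ee_rot: [0.999, 0.04, -0.001, -0.0]
contact_force: [0.2, 0.6, -1.3]
gripper_width: 58.5
grasp_force: 64.4
```

```bash
python3 - <<'E'
from h import *
B=np.radians(4.6); go(459.4,-272.4,18.3,B); s=arm.read_state(); print(s['position'],s['grasp_force'])
im,d=arm.get_image('side'); cv2.imwrite('pics/s7.png',cv2.resize(im[110:250,190:360],None,fx=4,fy=4))
im,d=arm.get_image('top'); P=cloud('top',d); m=copper(im)&(abs(P[...,0]-493)<80)&(abs(P[...,1]+270)<60)&(P[...,2]>60)&(P[...,2]<150)
zt=s['position'][2]+26.7; m=biggest(m);print(m.sum(),rect(m,'top',zt)); X=np.array([world('top',(x,y),0,zt)[:2] for y,x in np.argwhere(m)])
u=np.array([np.cos(B),np.sin(B)]);v=np.array([-u[1],u[0]]);q=X-[493.5,-269.7]; print("in stand x",np.percentile(q@u,[.5,99.5]),"y",np.percentile(q@v,[.5,99.5]))
E
```

```text
shift [-0.0046  0.0097  0.2536] turn [-0.0003  0.0007  0.    ]
[ 460.48387754 -269.92966525   81.70081614] 64.35540318489075Traceback (most recent call last):
  File "<stdin>", line 5, in <module>
  File "h.py", line 23, in biggest
    n,l,st,_=cv2.connectedComponentsWithStats(m.astype(np.uint8)); return l==1+np.argmax(st[1:,4])
                                                                               ~~~~~~~~~^^^^^^^^^^
    return _wrapfunc(a, 'argmax', axis=axis, out=out, **kwds)
    return bound(*args, **kwds)
ValueError: attempt to get argmax of an empty sequence
```

View pics/s7.png

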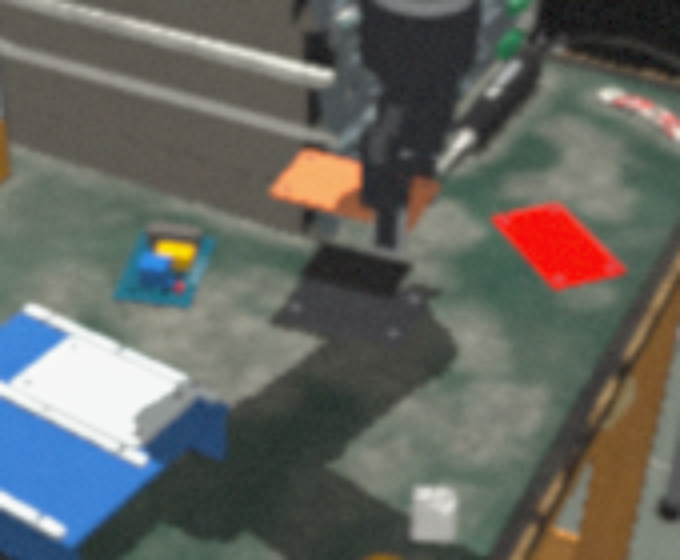

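The side view shows the plate level over the black stand, whose top is at (355,265). I lower most of the way.

Call:
{"method": "arm_command", "body": {
  "rows": [
    [[-0.004,0.008,0.06],[0,0,0]],
    [[-0.004,0.008,0.14],[0,0,0]],
    [[-0.004,0.008,0.2],[0,0,0]],
    [[-0.004,0.008,0.224],[0,0,0]],
    [[-0.004,0.008,0.224],[0,0,0]]
  ]
}}

```text
clock: 9.35
position: [460.0, -272.6, 26.2]
ee_rot: [0.999, 0.04, -0.001, -0.0]
contact_force: [-0.0, 0.1, -0.7]
gripper_width: 58.3
grasp_force: 64.4
```

```bash
python3 - <<'E'
from h import *
B=np.radians(4.6); go(459.4,-272.4,18.3,B); s=arm.read_state(); print(s['position'],s['contact_force'])
for c in("side","top"):
    im,d=arm.get_image(c); P=cloud(c,d); m=copper(im)&(abs(P[...,0]-493)<80)&(abs(P[...,1]+270)<60)&(P[...,2]>25)&(P[...,2]<90); print(c,m.sum())
    if m.sum()<50: continue
    zt=s['position'][2]+26.7; X=np.array([world(c,(x,y),0,zt)[:2] for y,x in np.argwhere(m)])
    u=np.array([np.cos(B),np.sin(B)]);v=np.array([-u[1],u[0]]);q=X-[493.5,-269.7]; print("in stand x",np.percentile(q@u,[.5,99.5]),"y",np.percentile(q@v,[.5,99.5]),np.median(P[m],0))
E
```

```text
shift [-0.0022 -0.0011  0.0318] turn [-0.0001  0.0003 -0.0001]
[ 459.98025011 -272.62986863   26.2494672 ] [-0.01955005  0.12863006 -0.66025475]
side 296
in stand x [-48.19381592  50.16773072] y [-28.03829582  36.72976879] [ 513.76906145 -264.8111837    50.97026721]
top 0
```

Call:
{"method": "arm_command", "body": {
  "rows": [
    [[-0.002,0,0.012],[0,0,0]],
    [[-0.002,0,0.022],[0,0,0]],
    [[-0.002,0,0.027],[0,0,0]],
    [[-0.002,0,0.027],[0,0,0]]
  ]
}}

```text
clock: 9.85
position: [459.4, -273.3, 19.7]
ee_rot: [0.999, 0.039, -0.0, -0.0]
contact_force: [1.1, 0.6, -1.3]
gripper_width: 58.4
grasp_force: 64.4
```

Call:
{"method": "arm_command", "body": {
  "rows": [
    [[0,0,0.003],[0,0,0]],
    [[0,0,0.006],[0,0,0]],
    [[0,0,0.006],[0,0,0]]
  ]
}}

```text
clock: 10.15
position: [459.7, -273.3, 19.1]
ee_rot: [0.999, 0.04, 0.0, 0.0]
contact_force: [-1.2, 0.3, 6.3]
gripper_width: 58.3
grasp_force: 64.8
```

The upward force of about 7 N says the plate is down. I release it.

Call:
{"method": "arm_command", "body": {
  "rows": [
    [[0,0,0],[0,0,0]],
    [[0,0,0],[0,0,0]],
    [[0,0,0],[0,0,0]],
    [[0,0,0],[0,0,0]],
    [[0,0,0],[0,0,0]]
  ],
  "grip": 1
}}

```text
clock: 10.65
position: [459.6, -273.2, 18.2]
ee_rot: [0.999, 0.039, -0.0, -0.0]
contact_force: [0.6, -0.2, 0.1]
gripper_width: 85.7
grasp_force: 0.0
```

Call:
{"method": "arm_command", "body": {
  "rows": [
    [[0,0,-0.05],[0,0,0]],
    [[0,0,-0.15],[0,0,0]],
    [[0,0,-0.3],[0,0,0]],
    [[0,0,-0.45],[0,0,0]],
    [[0,0,-0.6],[0,0,0]]
  ]
}}

```text
clock: 11.15
position: [459.3, -273.2, 170.8]
ee_rot: [0.999, 0.04, 0.0, 0.0]
contact_force: [0.4, -0.7, -0.4]
gripper_width: 85.3
grasp_force: 0.0
```

Call:
{"method": "arm_command", "body": {
  "rows": [
    [[0,-0.2,0],[0,0,0]],
    [[0,-0.4,0],[0,0,0]],
    [[0,-0.6,0],[0,0,0]],
    [[0,-0.8,0],[0,0,0]],
    [[0,-0.8,0],[0,0,0]]
  ]
}}

```text
clock: 11.65
position: [443.6, -69.5, 169.7]
ee_rot: [0.999, 0.043, 0.001, -0.0]
contact_force: [0.9, -0.8, 0.1]
gripper_width: 85.1
grasp_force: 0.0
```

```bash
python3 - <<'E'
from h import *
print(arm.read_state()['position'],arm.read_state()['clock'])
for c in("side","top"):
    im,d=arm.get_image(c); P=cloud(c,d); m=biggest(copper(im)&(abs(P[...,0]-493)<80)&(abs(P[...,1]+270)<60)&(P[...,2]>25)&(P[...,2]<90))
    print(c,m.sum(),rect(m,c,45),np.median(P[m],0).round(1))
    t=(P[...,2]>30)&(P[...,2]<75)&(abs(P[...,0]-588)<110)&(abs(P[...,1]+65)<45)&(cv2.cvtColor(im,cv2.COLOR_BGR2HSV)[...,1]<60)
    cv2.imwrite(f'pics/{c}8.png',cv2.resize(im[110:250,150:360],None,fx=3.6,fy=3.6))
E
```

```text
[443.61135325 -69.45911687 169.69521721] 11.65
side 469 (array([ 493.7, -266.7]), array([100. ,  65.3]), 4.0) [ 492.2 -267.3   43.6]
top 910 (array([ 495.4, -269.6]), array([100.2,  60. ]), 3.8) [ 495.3 -269.4   45.4]
```

View pics/top8.png

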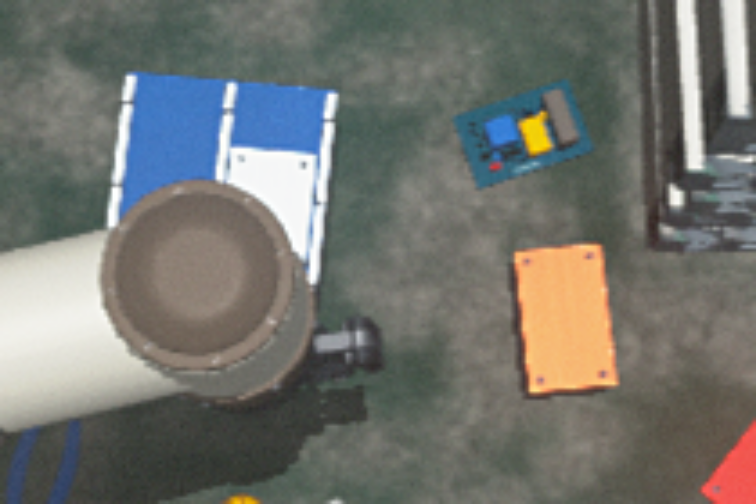

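The plate lies flat on the stand, at (565,320) in the crop. It is within about 2 mm of centre and 1° of the stand's long side, and the grey plate is in place. I hand it in.

```bash
python3 -c "
from bench import arm
print(arm.job_done())"
```

```text
the job is handed in; nothing more can be done
None
```

The job is handed in: the copper plate lies flat on the stand, about 2 mm off centre and within 1° of its long side, and the grey plate still lies in its lane, at about 12 s on the robot's clock.

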